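# Square a carrier tray on its jig and bolt it with the locking bar

## Robot

A 6-joint arm with a two-finger parallel gripper is mounted at the origin on a cart in front of the work surface, level with it; the furniture and walls round the work are solid. World frame = base frame: x ahead of the robot, y to its left, z up, the work surface at z = 0. Lengths are in m, angles in rad, forces in N, time in s.
With the tool pointing down it reaches from about 0.325 to 0.875 m from the base axis. Payload 4.4 kg.
Tool frame: the origin (TCP) lies at the centre of the arm's flange, where the gripper is bolted on; the fingertips stand 173 mm ahead of it and the grasp point (between the pads) lies ahead of it (grasp_offset is the z of the grasp point in the tool frame, in m); z points along the fingers, y is the line along which they close (so a half turn about z gives the same grasp; the last joint's range is limited). The gripper opens to 85 mm and grips with 20 to 120 N. Pads are 22 mm wide; open, the fingers measure 114 mm over their backs; the gripper's body (76 mm by 85 mm) begins 54 mm behind the grasp point. The pads swing forward as they close: fully open they stand 13 mm farther back than shut.
Start: joints at [0.972, 0.207, 1.542, -0, 1.393, -0.15], TCP at [0.249, 0.518, 0.405] pointing down, gripper open.
Joint ranges: [-2.73, 2.73], [-0.86, 2.22], [0.23, 2.46], [-1.11, 4.25], [0.08, 2.63], [-2.82, 2.82]. Speed limits (rad/s): [2.79, 2.79, 3.14, 3.14, 3.14, 3.14].

## Interface

Orientations are given as a unit quaternion [w, x, y, z].
In Python, from plant import observe, snapshot, hand_in, grasp_offset gives the robot as it stands.
- The arm moves only by the tool send_rows, never from a script. Its argument "steps" is a list of rows, each a list of 4 numbers: the shift along the tool's x, y, z in mm, then the turn about the tool's z in degrees. A call has 1 to 10 rows; each row shifts and turns the commanded pose from where the row before left it, along the tool's axes as they then stand; what a row does not reach is not made up. A row lasts 1/10 s, in which the tool goes at most 50 mm and 8.59 degrees, less where a joint would pass 70% of its speed; a pose out of reach is approached as far as the arm can. A call is refused whole if a number of a shift passes 50 or a number of a turn 8.59, either way. A call with a gripper value outside its range is refused whole. "claw" is the finger opening in mm, from 0 to 85.4, set as the call begins (left out, the last holds). The fingers move at their own pace and stop on an object; "grip_force" is the grip in N (left out, the last holds). Time passes only in rows, so rows that do not move let the fingers close. It gives the time, the measured TCP pose, the force, the opening and the grip force at its end, in the units of the state.
- observe(): the state, without advancing time (a new reading comes with each control period).
- snapshot(name): name is "scene" or "top" or "wrist"; returns a dict with "image" (384x512x3 uint8, blue, green, red), "fx", "fy", "cx", "cy" (pixels), "R" (3x3) and "t" (3): a world point X has camera coordinates R X + t; the wrist camera has in their place "hand_eye" (4x4, takes a point from camera to tool coordinates, whose origin is the TCP and whose axes are the flange's). Camera axes: x right, y down, z forward; pixel columns grow to the right and rows downward; lengths in m; the calibration is good to about 2 mm. The wrist camera is an equidistant fisheye: a pixel r from the principal point sees the ray r / f radians off the axis. A picture is of the moment at which its call begins: read the wrist's pose just before it. There is no depth.
- hand_in(): hands the job in; it is judged then, once.
The state is a dict: "time": time; "joint_pos": joint angles; "qvel": joint speeds; "effort": joint torques, N m; "position": TCP position; "tool_rot": TCP orientation; "contact_force": force on the tool from outside, world axes, zero at the start; "moment": the same for the moment, N m; "opening": finger opening in m; "gripper_force": force on a finger pad.
Only numpy, scipy, OpenCV 4.12 (cv2) and the standard library are available. Lean on these libraries where they do the work, as an engineer would, in place of code of your own. Each camera call takes 0.05 s, during which the arm holds its last target. There are 200 camera calls.

## Task

First swing the skewed blue tray square on the jig by pushing its free corner toward the dark fence while the opposite corner stays at the brass peg, until it lies flat, flush with the fence and touching the peg. Then pull the red-handled locking bar out of its grey storage tunnel by its steel end, lay it down flat on the bench and let go of it, so that you can take it again by the red handle and slide it steel end first through the blue guide block on the jig, past the spring plunger, until its cross-collar meets the block, leaving the tray square. Do not disturb the other things on the bench.

Things in the scene. Friction and masses are not known exactly. Their poses are not given: they have to be found in the camera images.
- tray: blue moulded carrier tray, 80 (own x) x 96 (own y) x 8 mm, 90 g, loose on the jig's base plate, too wide to grasp. Origin: centre of its underside. The rim, 6 to 8 mm up, is its widest part (6 mm narrower below). Starts turned 0.42 to 0.54 rad anticlockwise from the jig's axes; square means its axes lie along the jig's and its origin is at point nest
- tray_corner (a point): the tray's pivot corner, at (+40, -48, 0) mm in the tray frame, which stays near the brass peg (always within 30 mm of point pivot, horizontally). The free corner to push is the opposite one, at (-40, +48) mm: push there on the tray's -x edge
- jig: squaring jig fixed to the bench: aluminium base plate 8 mm thick, jig x -88 to +56, y -66 to +98 mm. Origin on the bench top below the nest, z up. Dark fence: a bar whose face toward the tray is at x = +40 mm (y -52 to +50), top 26 mm up. Brass peg: upright, 12 mm diameter, centred at (+32, -54) mm, top 26 mm up. Blue guide block: see guide_mouth
- nest (a point): where the tray's origin must be, at (0, 0, 8) mm in the jig frame: there its +x edge is flush with the fence and its -y edge touches the peg
- pivot (a point): where the tray's pivot corner is when the tray is home, at (+40, -48, 8) mm in the jig frame
- bar_mid (a point): centre of the T-shaped locking bar, 108 mm long, 14 mm high, 100 g. Own y runs from steel end to red handle, z up when flat on its underside. Steel stem 14 mm wide, rounded nose, y -54 to +16 mm; cross-collar 34 mm wide, y +16 to +24; red handle 14 mm wide, y +24 to +54. Starts on the bench (centre 7 mm up), collar and handle in the tunnel, about 60 mm of stem outside
- bar_home (a point): where bar_mid must finally be: (-53, +80, 15) mm in the jig frame, the bar's y along the jig's y (handle outward), its underside on the 8 mm base plate, collar against the block's mouth, nose about 5 mm beside the tray's near edge so that the tray cannot swing back
- rest: grey storage tunnel fixed to the bench: 52 (own x) x 64 (own y) x 23 mm, inside 42 wide, 18 high, closed at y = +64 mm, mouth at y = 0 facing its -y. Origin: bench top, middle of the mouth. Draw the bar out toward its -y. The front bench between tunnel and jig is free; behind it stands a microscope, from x = 0.53 m and y -0.05 to +0.18 m in the room: keep the gripper in front of it
- plunger (a joint): travel of the brass ball plunger in the side (-x) wall of the guide channel at jig y = +76 mm, 15 mm above the bench; 0 = sprung out (it reaches 4.9 mm into the channel), about 0.0025 m when the bar is past it; spring 2 N per mm. The drag on the bar is a few newtons
- petri_dish: clear round dish, 66 mm wide, 13 mm high, bystander; origin at the centre of its underside
- tape_roll: roll of amber tape, 66 mm wide, 19 mm high, bystander; origin at the centre of its underside
- white_jar: white beaker, 67 mm wide, 112 mm high, bystander; origin at the centre of its underside
- flux_bottle: amber bottle with black cap, 45 mm wide, 84 mm high, bystander; origin at the centre of its underside
- tweezers: steel tweezers, 126 mm long (own y), 9 mm high, bystander near the front right of the bench; origin at the centre of the underside
- spare_bar: steel bar with a flange, 60 mm long, 27 mm high, bystander at the right edge; origin at the centre of its underside
- guide_mouth (a point): middle of the guide channel's mouth, at (-53, +96, 15) mm in the jig frame. The blue block spans jig x -75 to -31, y 64 to 96 mm, top 31 mm above the bench. Its straight roofed channel runs along jig y, 16.4 mm wide, from the base plate (8 mm up) to 24.5 mm up; the mouth is flared 3 mm a side. The bar enters from +y and moves toward -y

How it is judged:
By the outcome, as a careful person would: the job done as asked, in the order asked, and still so for the second after the job is handed in, with the robot touching nothing.
It also fails if it takes over 72 s, if anything falls off the work surface, if the arm or the gripper's body presses on something with over 40 N, if the wrist force passes 120 N, or if a joint passes its speed limit or range.

## Working session

There is one attempt and no reset: what is moved stays moved. The work goes in short steps, Python scripts to look and compute and a tool call to move; the robot and the scene stay as the last step left them, time stands still between calls to the robot, and variables do not carry over. Pictures are saved under pics/ and viewed, at most 10 in all, crops included, and the job is handed in when it is done.

Besides the shell and the picture viewer there is one more tool, called by a JSON object that holds its "fn" and its "kwargs". send_rows: Moves the arm, as the interface text tells. Its arguments: {"type":"object","properties":{"steps":{"type":"array","items":{"type":"array","items":{"type":"number"}}},"claw":{"type":"number"},"grip_force":{"type":"number"}},"required":["steps"]}

```bash
mkdir -p pics; cat > h.py <<'E'
import numpy as np, cv2
from plant import observe, snapshot, hand_in, grasp_offset
from scipy.spatial.transform import Rotation as Ro
def ray(s,u,v):
    if "R" in s:
        R=np.array(s["R"]);t=np.array(s["t"])
        d=R.T@np.array([(u-s["cx"])/s["fx"],(v-s["cy"])/s["fy"],1.]);return -R.T@t,d/np.linalg.norm(d)
    a,b=(u-s["cx"])/s["fx"],(v-s["cy"])/s["fy"];th=np.hypot(a,b)
    d=np.array([a/th*np.sin(th),b/th*np.sin(th),np.cos(th)]) if th>0 else np.array([0,0,1.])
    H=np.array(s["hand_eye"]);o=s["obs"];q=o["tool_rot"];T=Ro.from_quat([q[1],q[2],q[3],q[0]]).as_matrix()
    return np.array(o["position"])+T@H[:3,3], T@H[:3,:3]@d
def onz(s,u,v,z):
    o,d=ray(s,u,v);return o+d*(z-o[2])/d[2]
def tri(*rs):
    A=sum(np.eye(3)-np.outer(d,d) for o,d in rs);b=sum((np.eye(3)-np.outer(d,d))@o for o,d in rs);return np.linalg.solve(A,b)
def snap(name):
    o=observe();s=snapshot(name);s["obs"]=o;return s
E
python3 - <<'E'
from h import *
print(grasp_offset,observe())
import pickle
for n in("scene","top","wrist"):
    s=snap(n);pickle.dump(s,open(n+".pkl","wb"));cv2.imwrite(f"pics/{n}0.png",s["image"])
    if "t" in s: print(n,-np.array(s["R"]).T@s["t"],s["fx"])
    else: print(s["hand_eye"],s["fx"])
a=[pickle.load(open(n+".pkl","rb"))["image"] for n in("scene","top")]
cv2.imwrite("pics/both.png",cv2.resize(a[1],(800,600),interpolation=cv2.INTER_CUBIC))
E
```

```text
0.1547 {'time': 0.0, 'joint_pos': array([ 9.71544480e-01,  2.07439780e-01,  1.54297489e+00,  4.52778451e-06,
        1.39347374e+00, -1.50494558e-01]), 'qvel': array([ 0.00018182, -0.00056301, -0.00062577, -0.00032292, -0.00060235,
       -0.00159204]), 'effort': array([ 9.09608900e-06, -3.83025384e+01, -2.91594833e+01, -1.39920826e-04,
        1.03271482e-02,  6.21291946e-06]), 'position': array([0.24926046, 0.51775984, 0.40350413]), 'tool_rot': array([-4.22373649e-04,  2.22500871e-01,  9.74931815e-01, -1.06734599e-03]), 'contact_force': array([-0.03989642, -1.12047287,  0.7112157 ]), 'moment': array([-0.00192705,  0.00438146, -0.00079236]), 'gripper_force': 0.0, 'opening': 0.08553549479685742}
scene [-0.01792345 -1.01396106  0.68114439] 422.13269347583
top [ 0.43953097 -0.04750807  1.15437128] 467.92242470055965
[[-7.04898909e-04 -9.61166362e-01 -2.75968709e-01  7.06281392e-02]
 [ 9.99999700e-01 -5.88701362e-04 -5.03893181e-04  1.13478070e-03]
 [ 3.21862020e-04 -2.75968982e-01  9.61166488e-01  3.02367215e-02]
 [ 0.00000000e+00  0.00000000e+00  0.00000000e+00  1.00000000e+00]] 297.3186396354542
```

View pics/both.png

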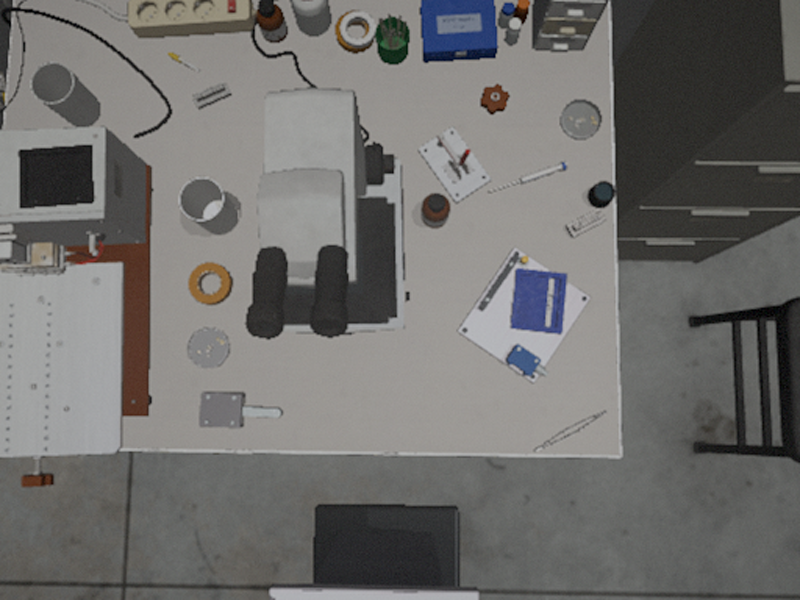

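View pics/scene0.png

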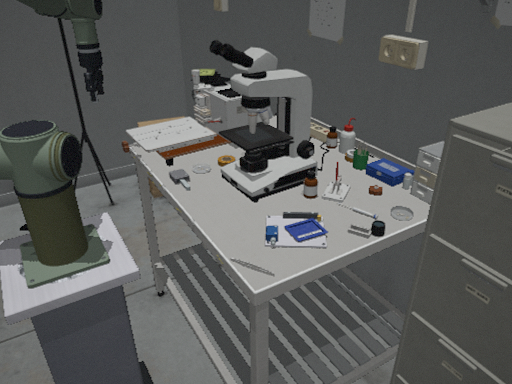

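The top view (800 px scale) shows the jig plate with corners near (516,248), (590,297), (533,381) and (458,328). The tray is at (540,300), the block at (524,360) and the peg at (523,260). The tunnel is at (221,409), with the stem reaching right to (282,411).

```bash
python3 - <<'E'
from h import *
import pickle
T=pickle.load(open("top.pkl","rb"));S=pickle.load(open("scene.pkl","rb"))
k=.64
P=np.array([onz(T,u*k,v*k,.008)[:2] for u,v in[(516,248),(590,297),(533,381),(458,328)]])
# jig corners in order: (56,-66),(-88,-66),(-88,98),(56,98)
J=np.array([(56,-66),(-88,-66),(-88,98),(56,98)])/1000
def fit(J,P):
    jc,pc=J.mean(0),P.mean(0);A=(J-jc);B=(P-pc)
    th=np.arctan2((A[:,0]*B[:,1]-A[:,1]*B[:,0]).sum(),(A*B).sum());R=np.array([[np.cos(th),-np.sin(th)],[np.sin(th),np.cos(th)]])
    return th,pc-R@jc,P-(A@R.T+pc)
print("jig",fit(J,P))
for n,u,v,z in[("tun c",221,409,.023),("tun mouth",243,411,.023),("bar tip",282,411,.014),("petri",208,348,.01),("tape",210,284,.019)]:print(n,onz(T,u*k,v*k,z))
# blue masks
for n,s in(("top",T),("scene",S)):
    h=cv2.cvtColor(s["image"],cv2.COLOR_BGR2HSV);m=cv2.inRange(h,(105,120,40),(130,255,255))
    for c in cv2.findContours(m,0,1)[0]:
        if cv2.contourArea(c)>30:
            print(n,cv2.contourArea(c),cv2.minAreaRect(c))
A=cv2.resize(T["image"][150:250,285:385],(400,400),interpolation=3);B=cv2.resize(T["image"][235:285,110:210],(400,200),interpolation=3)
C=cv2.resize(S["image"][205:250,255:335],(400,225),interpolation=3);D=cv2.resize(S["image"][160:195,160:220],(400,233),interpolation=3)
L=np.zeros((600,800,3),np.uint8);L[:400,:400]=A;L[400:,:400]=B;L[:225,400:]=C;L[225:458,400:]=D
cv2.imwrite("pics/crops.png",L)
E
```

```text
jig (np.float64(0.9643146302055399), array([ 0.59481199, -0.22740016]), array([[-4.24853581e-03, -4.13895782e-04],
       [ 2.43970508e-04,  2.35829854e-03],
       [ 2.28300230e-03, -8.40131308e-05],
       [ 1.72156301e-03, -1.86038963e-03]]))
tun c [0.41758023 0.23765103 0.023     ]
tun mouth [0.41495816 0.2035614  0.023     ]
bar tip [0.41551641 0.1449614  0.014     ]
petri [0.5120442  0.26543123 0.01      ]
tape [0.61250646 0.26424548 0.019     ]
top 153.0 ((334.4294128417969, 230.18234252929688), (17.486801147460938, 12.118046760559082), 32.47119140625)
top 1009.0 ((344.5478515625, 192.19979858398438), (31.359920501708984, 37.81382751464844), 4.969740867614746)
top 39.5 ((325.300048828125, 5.400008678436279), (7.155416965484619, 7.602630138397217), 26.56505012512207)
top 1715.0 ((293.3440246582031, 18.176118850708008), (39.110050201416016, 47.36763000488281), 86.53176879882812)
scene 103.0 ((271.5, 233.0), (14.0, 11.0), 90.0)
scene 516.5 ((305.5906677246094, 229.28713989257812), (18.870899200439453, 37.892364501953125), 72.47443389892578)
scene 686.0 ((388.3248596191406, 172.0482177734375), (45.56359100341797, 21.88964080810547), 22.47943687438965)
```

View pics/crops.png

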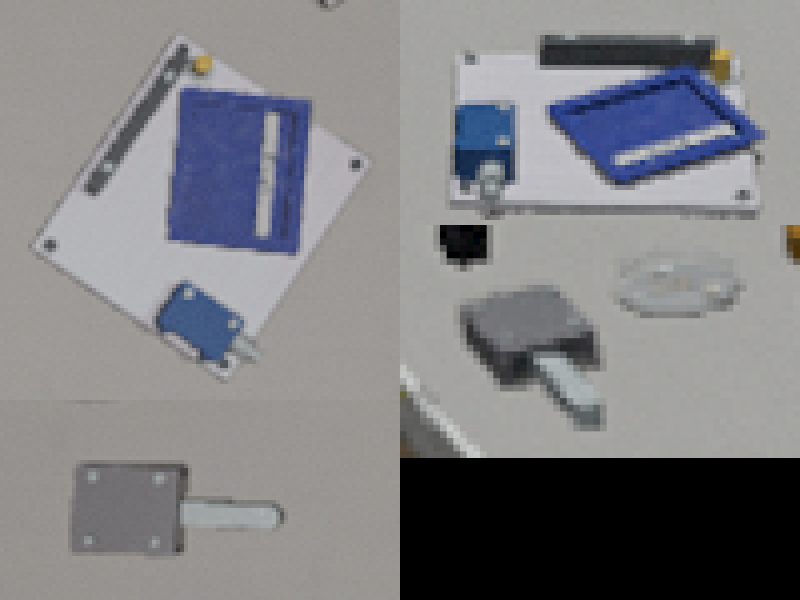

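The crops show the following:
- **Tray:** corners near (182,88), (311,100), (297,255) and (168,240). The pivot corner is the upper-left one, close to the peg at (203,64).
- **Guide block:** its mouth faces lower left.
- **Tunnel:** the stem points toward world -y.

The jig fit gives a yaw of about 0.964 rad. I'm moving the wrist over the tunnel first for a closer look.

{"fn": "send_rows", "kwargs": {"steps": [[0,0,0,8.0],[0,0,0,8.0],[0,0,0,8.0],[0,0,0,8.0],[0,0,0,8.0],[0,0,0,8.0],[0,0,0,8.0],[0,0,0,8.3]], "claw": 85}}

```text
time: 0.95
position: [0.2494, 0.5179, 0.4041]
tool_rot: [0.0, 0.709, 0.705, -0.001]
contact_force: [-0.0, -0.4, 0.1]
opening: 0.0853
gripper_force: 0.0
```

{"fn": "send_rows", "kwargs": {"steps": [[-38,17,0,0],[-38,17,0,0],[-38,17,0,0],[-38,17,0,0],[-38,17,20,0],[-38,17,20,0],[-38,17,20,0],[-38,17,20,0],[-34,17,20,0],[0,0,0,0]]}}

```text
time: 1.95
position: [0.4025, 0.1765, 0.3019]
tool_rot: [-0.001, 0.709, 0.705, -0.003]
contact_force: [-0.8, 0.4, -0.5]
opening: 0.0849
gripper_force: 0.0
```

```bash
python3 - <<'E'
from h import *
import pickle
s=snap("wrist");pickle.dump(s,open("w_tun.pkl","wb"));cv2.imwrite("pics/w_tun.png",s["image"])
E
```

```text
(no output)
```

View pics/w_tun.png

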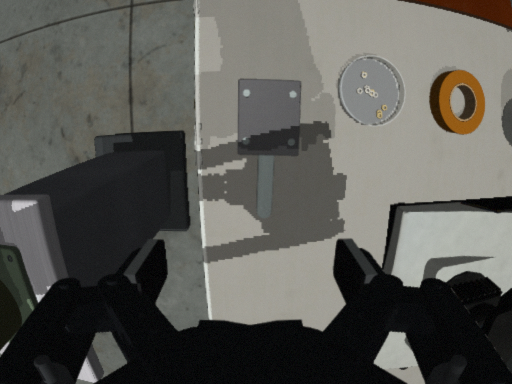

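{"fn": "send_rows", "kwargs": {"steps": [[-40,0,0,0],[-40,0,0,0],[-40,0,0,0],[-40,0,0,0],[-40,0,0,5.0],[-40,0,0,6.0],[-40,0,0,8.0],[0,0,0,8.0],[0,0,0,7.5]]}}

```text
time: 2.9
position: [0.3915, -0.0995, 0.3055]
tool_rot: [0.0, 0.887, 0.462, 0.001]
contact_force: [0.3, 1.0, 0.1]
opening: 0.0847
gripper_force: 0.0
```

The wrist view shows the tunnel at cols 238-300, rows 79-155. The stem spans cols 257-273 and rows 155-218, and the path is clear. Next I look at the jig.

{"fn": "send_rows", "kwargs": {"steps": [[-7.5,45,5,0],[-7.5,45,5,0],[-7.5,45,5,0],[-7.5,45,5,0],[-8,44,5,0],[0,0,0,0],[0,0,0,0]], "claw": 0}}

```text
time: 3.6
position: [0.5551, -0.2566, 0.2791]
tool_rot: [-0.001, 0.885, 0.466, -0.0]
contact_force: [-0.3, 0.5, 0.3]
opening: -0.0003
gripper_force: 0.0
```

```bash
python3 - <<'E'
from h import *
import pickle
s=snap("wrist");pickle.dump(s,open("w_jig.pkl","wb"));cv2.imwrite("pics/w_jig.png",cv2.resize(s["image"],(800,600),interpolation=3))
print(s["obs"]["position"],s["obs"]["tool_rot"])
E
```

```text
[ 0.55514681 -0.25659999  0.27914656] [-7.37304788e-04  8.84847416e-01  4.65880342e-01 -1.14382486e-04]
```

View pics/w_jig.png

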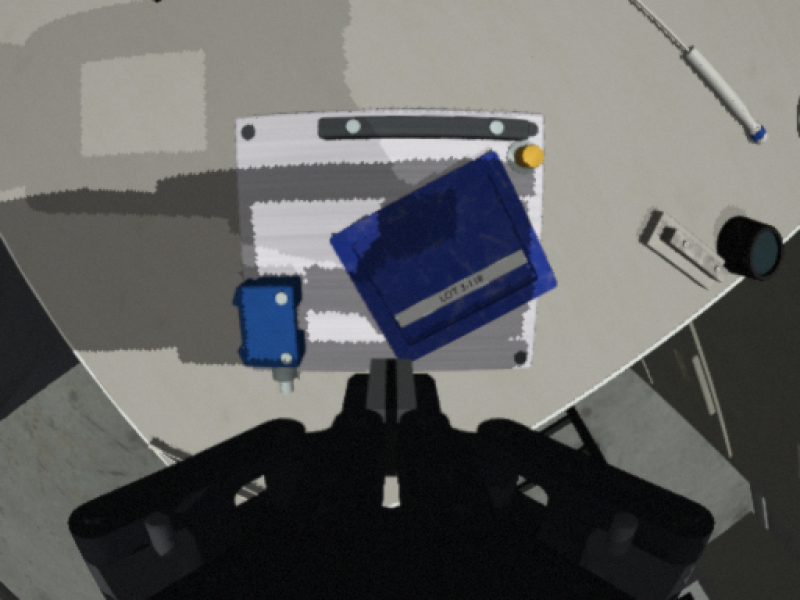

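The view (800 px scale) shows:
- **Tray corners:** pivot (492,152), then (555,285), free corner (405,360), and (332,237).
- **Peg:** top at (531,156).
- **Fence:** face edge from (320,138) to (537,136).
- **Block top:** (243-300, 279-366).

```bash
cat >> h.py <<'E'
def fit(J,P):
    J=np.array(J,float);P=np.array(P,float);jc,pc=J.mean(0),P.mean(0);A=J-jc;B=P-pc
    th=np.arctan2((A[:,0]*B[:,1]-A[:,1]*B[:,0]).sum(),(A*B).sum());R=np.array([[np.cos(th),-np.sin(th)],[np.sin(th),np.cos(th)]])
    return th,pc-R@jc,P-(A@R.T+pc)
def quad(m):
    c=max(cv2.findContours(m,0,1)[0],key=cv2.contourArea);h=cv2.convexHull(c)
    for e in np.arange(2,20,.5):
        a=cv2.approxPolyDP(h,e,True)
        if len(a)<=4: break
    return c.reshape(-1,2),a.reshape(-1,2)
def tool_yaw(o):
    q=o["tool_rot"];x=Ro.from_quat([q[1],q[2],q[3],q[0]]).as_matrix()[:,0];return np.arctan2(x[1],x[0])
E
python3 - <<'E'
from h import *
import pickle
W=pickle.load(open("w_jig.pkl","rb"));T=pickle.load(open("top.pkl","rb"));V=pickle.load(open("w_tun.pkl","rb"))
k=.64
pts=[((32,-54),531,156,.026),((40,50),320,138,.026),((40,-52),537,136,.026),((-31,96),243,281,.031),((-31,64),300,278,.031),((-75,64),300,366,.031),((-75,96),243,366,.031),((56,98),237,115,.008),((56,-66),545,114,.008),((-88,-66),530,368,.008)]
J=[np.array(p[0])/1000 for p in pts];P=[onz(W,p[1]*k,p[2]*k,p[3])[:2] for p in pts]
th,o,r=fit(J,P);print("jig",th,o);print((r*1000).round(1))
R=np.array([[np.cos(th),-np.sin(th)],[np.sin(th),np.cos(th)]])
tr=[((40,-48),492,152),((-40,-48),555,285),((-40,48),405,360),((40,48),332,237)]
Q=[onz(W,u*k,v*k,.016)[:2] for _,u,v in tr]
print("tray corners in jig",[(R.T@(q-o)*1000).round(1) for q in Q])
t2,o2,r2=fit([np.array(p[0])/1000 for p in tr],Q);print("tray",t2-th,R.T@(o2-o)*1000,(r2*1000).round(1))
# heights by triangulation with the top camera crop pixels
def tc(x,y):return ray(T,285+x/4,150+y/4)
for n,(x,y),(u,v) in[("peg",(203,64),(531,156)),("pivot",(182,88),(492,152)),("free",(297,255),(405,360)),("c3",(168,240),(332,237)),("blk",(182,283),(300,278)),("fence",(93,193),(320,138))]:
    print(n,tri(tc(x,y),ray(W,u*k,v*k)).round(4))
# tunnel/bar
for n,(x,y),(u,v) in[("bar tip",(283,517),(264.5,218)),("mouth R",(187,465),(300,155)),("mouth L",(187,552),(238,155)),("back R",(78,465),(300,80)),("back L",(72,552),(238,79))]:
    print(n,tri(ray(T,110+x/4,235+(y-400)/4),ray(V,u,v)).round(4),onz(V,u,v,.014 if "bar" in n else .023).round(4))
for u,v in[(257,160),(273,160),(258,210),(271,210)]:print("stem",onz(V,u,v,.014).round(4))
E
```

```text
jig 0.9735691719923517 [ 0.5964041  -0.22530934]
[[-2.9  1. ]
 [-1.3 -0.6]
 [ 2.4 -0.1]
 [ 4.6 -1.6]
 [ 3.2  0.7]
 [-0.8  0.2]
 [-0.7 -0.7]
 [-0.5 -0.4]
 [-1.9  0.3]
 [-2.   1.2]]
tray corners in jig [array([ 32.6, -33.5]), array([-36.2, -71. ]), array([-78.2,  10. ]), array([-10.8,  47.2])]
tray 0.49248573345165847 [-23.1495979 -11.8013613] [[-2.6 -0.8]
 [-2.   0.7]
 [ 2.9  1.5]
 [ 1.7 -1.4]]
peg [ 0.6514 -0.2264  0.0438]
pivot [ 0.6381 -0.2154  0.0372]
free [ 0.5408 -0.2905 -0.    ]
c3 [ 0.5491 -0.2093  0.0069]
blk [ 0.5224 -0.2172  0.0093]
fence [ 0.5757 -0.1635  0.0189]
bar tip [0.4135 0.1456 0.0066] [0.4142 0.1485 0.014 ]
mouth R [0.4447 0.2058 0.0076] [0.4437 0.2088 0.023 ]
mouth L [ 0.3901  0.205  -0.0014] [0.3911 0.2088 0.023 ]
back R [0.4437 0.2725 0.0102] [0.443  0.2724 0.023 ]
back L [0.3902 0.275  0.001 ] [0.3918 0.2728 0.023 ]
stem [0.4073 0.2029 0.014 ]
stem [0.4213 0.2028 0.014 ]
stem [0.4081 0.1565 0.014 ]
stem [0.4201 0.1564 0.014 ]
```

{"fn": "send_rows", "kwargs": {"steps": [[-24,14,0,0],[-23,14,0,0],[0,0,30,0],[0,0,30,0],[0,0,24.5,0],[0,0,10,0],[0,0,0,0],[0,0,0,0]]}}

```text
time: 4.45
position: [0.5512, -0.3115, 0.1868]
tool_rot: [0.001, 0.885, 0.466, 0.0]
contact_force: [-0.0, 0.6, 0.3]
opening: 0.0001
gripper_force: 0.0
```

{"fn": "send_rows", "kwargs": {"steps": [[4,-4,0,0],[4,-4,0,0],[4,-4,0,0],[4,-4,0,0],[4,-4,0,0],[4,-4,0,0],[4,-4,0,0],[4,-4,0,0],[4,-4,0,0],[0,0,0,0]]}}

```text
time: 5.45
position: [0.5403, -0.2618, 0.1853]
tool_rot: [-0.001, 0.885, 0.466, -0.002]
contact_force: [-4.6, -2.4, 2.3]
opening: 0.0001
gripper_force: 2.1
```

```bash
python3 - <<'E'
from h import *
import pickle
s=snap("wrist");pickle.dump(s,open("w1.pkl","wb"));cv2.imwrite("pics/w1.png",s["image"])
print(s["obs"]["position"],tool_yaw(s["obs"]))
E
```

```text
[ 0.54025946 -0.26183878  0.18525948] 0.9691654570937254
```

View pics/w1.png

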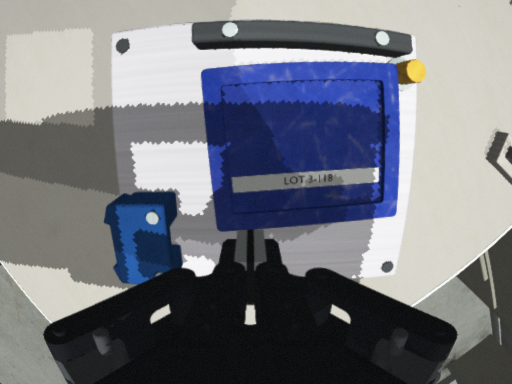

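The tray is now almost square. Its corners are (203,70), (397,62), (395,215) and (218,230), with the pivot corner at the peg (412,71) and a gap left to the fence.

```bash
cat >> h.py <<'E'
TH,O=0.9715,np.array([.596,-.2255]);RJ=np.array([[np.cos(TH),-np.sin(TH)],[np.sin(TH),np.cos(TH)]])
def J(p): return (RJ.T@(np.array(p)[:2]-O)*1000).round(1)
def tray(s,px,peg=None,fence=None):
    C=[(40,48),(40,-48),(-40,-48),(-40,48)]
    Q=[onz(s,u,v,.016)[:2] for u,v in px];t,o,r=fit(np.array(C)/1000,Q)
    print("tray dyaw",round(t-TH,4),"jig",J(o),"res",(r*1000).round(1).tolist(),"corners",[J(q).tolist() for q in Q])
E
python3 - <<'E'
from h import *
import pickle
s=pickle.load(open("w1.pkl","rb"))
tray(s,[(203,70),(397,62),(395,215),(218,230)])
print("tcp",J(s["obs"]["position"]))
print("peg",J(onz(s,416,71,.026)),"fence face",J(onz(s,195,47,.026)),J(onz(s,410,53,.026)),"plate",J(onz(s,113,33,.008)),J(onz(s,394,276,.008)))
for u,v in[(176,193),(110,208),(124,283)]:print("blk",J(onz(s,u,v,.031)))
E
```

```text
tray dyaw 0.0746 jig [-7.3 -1.7] res [[0.2, -1.1], [0.2, 0.5], [-0.6, 0.5], [0.2, 0.2]] corners [[28.2, 48.3], [36.6, -46.6], [-43.6, -51.8], [-50.6, 43.1]]
tcp [-61.4  25.5]
peg [ 31.7 -51.9] fence face [37.4 50.2] [ 40.2 -48.6] plate [54.1 98.3] [-88.2 -64.1]
blk [-26.6  59.5]
blk [-33.9  93.6]
blk [-76.1  93.5]
```

{"fn": "send_rows", "kwargs": {"steps": [[2,-1,0,0],[2,-1,0,0],[2,-1,0,0],[2,0,0,0],[1,0,0,0],[0,0,0,0]]}}

```text
time: 6.1
position: [0.5426, -0.2526, 0.1846]
tool_rot: [-0.001, 0.885, 0.466, -0.002]
contact_force: [-5.9, -1.4, 2.7]
opening: -0.0002
gripper_force: 2.7
```

{"fn": "send_rows", "kwargs": {"steps": [[0.5,0,0,0],[0.5,0,0,0],[0,0,0,0]]}}

```text
time: 6.4
position: [0.5428, -0.2521, 0.1846]
tool_rot: [-0.001, 0.885, 0.466, -0.003]
contact_force: [-7.4, -3.9, 4.0]
opening: -0.0
gripper_force: 3.6
```

{"fn": "send_rows", "kwargs": {"steps": [[0.7,0,0,0],[0.7,0,0,0],[0.7,0,0,0],[0,0,0,0]]}}

```text
time: 6.8
position: [0.5432, -0.2513, 0.1846]
tool_rot: [-0.001, 0.885, 0.466, -0.004]
contact_force: [-9.5, -7.7, 4.1]
opening: 0.0004
gripper_force: 6.0
```

```bash
python3 - <<'E'
from h import *
import pickle
s=snap("wrist");pickle.dump(s,open("w2.pkl","wb"));cv2.imwrite("pics/w2.png",s["image"])
print(J(s["obs"]["position"]),tool_yaw(s["obs"]),s["obs"]["contact_force"])
E
```

```text
[-51.1  29. ] 0.9696026798538447 [-9.52124663 -7.6898908   4.06305972]
```

View pics/w2.png

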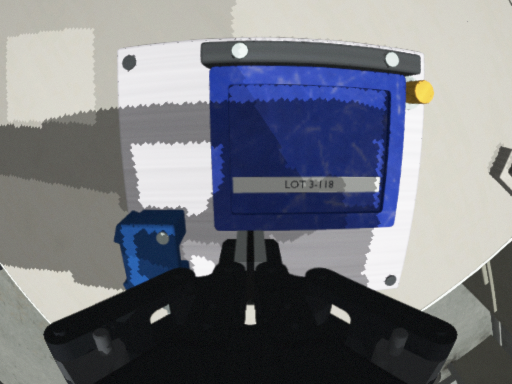

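The tray sits against the fence along rows 67-75. A small gap to the peg may remain near (407,92), so I'll nudge it -y from its +y edge, near the fence.

{"fn": "send_rows", "kwargs": {"steps": [[-6,0,0,0],[0,0,-40,0],[41,-22,0,0],[41,-21,0,0],[0,0,0,0],[0,0,30,0],[0,0,10,0],[0,0,0,0],[0,4,0,0],[0,4,0,0]]}}

```text
time: 7.85
position: [0.5607, -0.1686, 0.186]
tool_rot: [0.001, 0.885, 0.465, 0.0]
contact_force: [-0.8, -0.6, 0.5]
opening: 0.0001
gripper_force: 0.0
```

{"fn": "send_rows", "kwargs": {"steps": [[0,2,0,0],[0,1,0,0],[0,1,0,0],[0,0,0,0]]}}

```text
time: 8.25
position: [0.5634, -0.1701, 0.1854]
tool_rot: [0.0, 0.885, 0.465, 0.0]
contact_force: [0.4, -0.1, -0.3]
opening: 0.0001
gripper_force: 0.0
```

{"fn": "send_rows", "kwargs": {"steps": [[0,1,0,0],[0,1,0,0],[0,1,0,0],[0,0,0,0]]}}

```text
time: 8.65
position: [0.5657, -0.1716, 0.1851]
tool_rot: [-0.0, 0.885, 0.466, -0.0]
contact_force: [-1.3, 0.1, 0.4]
opening: 0.0001
gripper_force: 0.7
```

```bash
python3 - <<'E'
from h import *
import pickle
s=snap("wrist");pickle.dump(s,open("w3.pkl","wb"));cv2.imwrite("pics/w3.png",s["image"])
print(J(s["obs"]["position"]),s["obs"]["contact_force"])
s=pickle.load(open("w2.pkl","rb"))
tray(s,[(209,68),(405,75),(396,226),(215,230)])
print("peg",J(onz(s,425,92,.026)),"fence",J(onz(s,204,64,.026)),J(onz(s,419,74,.026)))
E
```

```text
[27.4 55.4] [-1.26170951  0.07925884  0.37642733]
tray dyaw 0.0149 jig [-0.5  0.7] res [[-0.3, -0.1], [-0.3, 0.0], [0.8, -0.8], [-0.1, 0.8]] corners [[38.6, 49.5], [40.1, -46.4], [-40.0, -48.9], [-40.6, 48.7]]
peg [ 31.8 -52.5] fence [39.1 50.2] [ 40.1 -48.8]
```

{"fn": "send_rows", "kwargs": {"steps": [[0,1,0,0],[0,1,0,0],[0,0,0,0]]}}

```text
time: 9.0
position: [0.5665, -0.1721, 0.1848]
tool_rot: [-0.002, 0.885, 0.466, -0.001]
contact_force: [-4.8, 3.5, 4.0]
opening: 0.0002
gripper_force: 2.9
```

{"fn": "send_rows", "kwargs": {"steps": [[0,0.7,0,0],[0,0.7,0,0],[0,0,0,0]]}}

```text
time: 9.3
position: [0.567, -0.1724, 0.1845]
tool_rot: [-0.003, 0.885, 0.466, -0.002]
contact_force: [-6.9, 4.5, 5.9]
opening: 0.0001
gripper_force: 4.1
```

{"fn": "send_rows", "kwargs": {"steps": [[0,-6,0,0],[0,0,-45,0],[0,0,-45,0],[-40,22,0,0],[-42,22,0,0],[0,0,0,0],[0,0,0,0]]}}

```text
time: 10.0
position: [0.5533, -0.2641, 0.2753]
tool_rot: [0.001, 0.886, 0.464, 0.0]
contact_force: [-0.1, 0.2, 0.7]
opening: -0.0001
gripper_force: 0.0
```

```bash
cat > trq.py <<'E'
from h import *
import pickle,sys
s=snap("wrist");pickle.dump(s,open(sys.argv[1]+".pkl","wb"));cv2.imwrite("pics/"+sys.argv[1]+".png",s["image"])
h=cv2.cvtColor(s["image"],cv2.COLOR_BGR2HSV);m=cv2.inRange(h,(112,110,30),(130,255,255))
m=cv2.morphologyEx(m,cv2.MORPH_CLOSE,np.ones((5,5)))
c,a=quad(m);print(J(s["obs"]["position"]),a.tolist(),cv2.contourArea(c))
q=np.array([onz(s,u,v,.016)[:2] for u,v in c]);j=np.array([J(p) for p in q])
# edges: robust lines in jig frame
for n,ax,lo in(("+x",0,1),("-x",0,-1),("+y",1,1),("-y",1,-1)):
    e=np.percentile(j[:,ax]*lo,99)*lo;k=(abs(j[:,ax]-e)<4)&(abs(j[:,1-ax])<38-6*ax)
    p=np.polyfit(j[k,1-ax],j[k,ax],1);print(n,"edge at",p[1].round(2),"slope",p[0].round(4),k.sum(),"rms",np.std(j[k,ax]-np.polyval(p,j[k,1-ax])).round(2))
# peg
m=cv2.inRange(h,(15,140,90),(32,255,255))
for c in cv2.findContours(m,0,1)[0]:
    if cv2.contourArea(c)>60:
        (u,v),r=cv2.minEnclosingCircle(c);print("orange",u,v,r,J(onz(s,u,v,.026)))
# fence face: dark pixels bottom edge per column
m=cv2.inRange(h,(0,0,0),(180,255,75));pts=[]
E
python3 trq.py w4
```

```text
[-55.9  13.5] [[326, 80], [324, 178], [207, 180], [204, 80]] 12241.5
+x edge at 39.65 slope -0.0102 99 rms 0.19
-x edge at -39.82 slope -0.011 95 rms 0.21
+y edge at 48.79 slope 0.011 82 rms 0.25
-y edge at -45.89 slope 0.0056 80 rms 0.26
orange 336.8999938964844 89.30000305175781 7.300790309906006 [ 31.9 -51.4]
```

The tray is flush with the fence (both edges at slope -0.010, equal to the measured fence slope) and touches the peg. Next I go to the bar's stem.

{"fn": "send_rows", "kwargs": {"steps": [[0,0,0,-7.0],[0,0,0,-7.0],[0,0,0,-7.0],[0,0,0,-7.0],[0,0,0,-6.7],[41,-35,0,0],[41,-35,0,0],[41,-35,0,0],[41,-34,0,0]], "claw": 45}}

```text
time: 10.95
position: [0.4221, -0.108, 0.2745]
tool_rot: [-0.0, 0.705, 0.709, 0.0]
contact_force: [-0.4, 1.6, -0.1]
opening: 0.0449
gripper_force: 0.0
```

{"fn": "send_rows", "kwargs": {"steps": [[45,0,0,0],[45,0,0,0],[45,0,0,0],[45,0,0,0],[45,0,0,0],[43,0,0,0],[0,0,0,0],[0,0,0,0]]}}

```text
time: 11.75
position: [0.4218, 0.159, 0.2749]
tool_rot: [0.0, 0.704, 0.71, -0.0]
contact_force: [-0.1, -0.7, -0.2]
opening: 0.045
gripper_force: 0.0
```

```bash
python3 - <<'E'
from h import *
import pickle
s=snap("wrist");pickle.dump(s,open("w5.pkl","wb"));cv2.imwrite("pics/w5.png",cv2.resize(s["image"][60:320,130:400],(780,750))[:600])
o=s["obs"];print(o["position"],tool_yaw(o))
E
```

```text
[0.42181948 0.15902871 0.27489696] 1.578800974838562
```

View pics/w5.png

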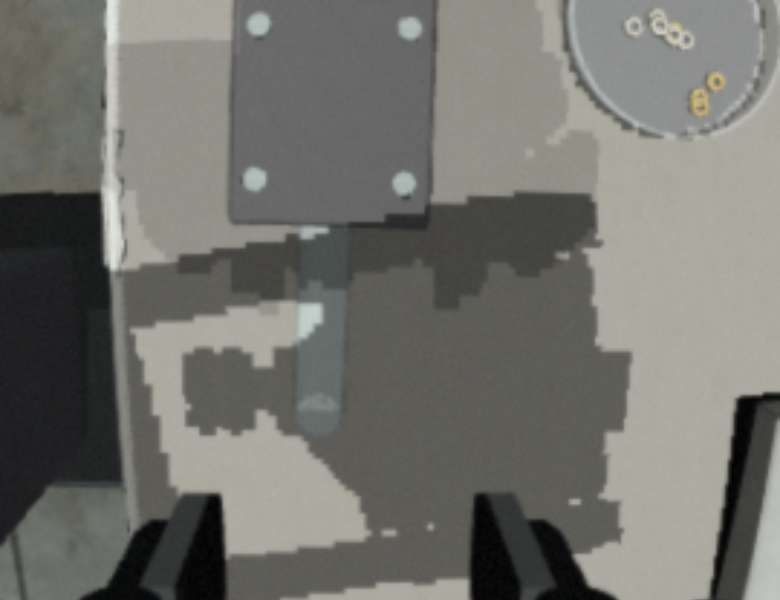

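The crop shows the nose at (318,435), stem edges at 302-349 on row 240 and 297-342 on row 400, and the tunnel mouth from (230,222) to (428,227).

```bash
python3 - <<'E'
from h import *
import pickle
s=pickle.load(open("w5.pkl","rb"));V=pickle.load(open("w_tun.pkl","rb"))
f=lambda x,y:(130+x/2.889,60+y/2.885)
for n,x,y,z in[("nose",318,435,.014),("L240",302,240,.014),("R240",349,240,.014),("L400",297,400,.014),("R400",342,400,.014),("mL",230,222,.023),("mR",428,227,.023)]:
    print(n,onz(s,*f(x,y),z).round(4))
print("tri nose",tri(ray(s,*f(318,435)),ray(V,264.5,218)).round(4),"mouthR",tri(ray(s,*f(428,222)),ray(V,300,155)).round(4))
E
```

```text
nose [0.4135 0.1484 0.014 ]
L240 [0.4092 0.2039 0.014 ]
R240 [0.4219 0.204  0.014 ]
L400 [0.4076 0.1588 0.014 ]
R400 [0.4203 0.1589 0.014 ]
mL [0.391  0.2098 0.023 ]
mR [0.4423 0.2087 0.023 ]
tri nose [0.4138 0.1512 0.0213] mouthR [0.4404 0.2119 0.0431]
```

{"fn": "send_rows", "kwargs": {"steps": [[9,-7.5,0,2.0],[0,0,30,0],[0,0,30,0],[0,0,28,0],[0,0,8,0],[0,0,2,0],[0,0,0,0],[0,0,0,0]]}}

```text
time: 12.6
position: [0.4163, 0.1663, 0.1785]
tool_rot: [0.001, 0.718, 0.696, 0.001]
contact_force: [-0.3, -0.6, 1.3]
opening: 0.045
gripper_force: 0.0
```

{"fn": "send_rows", "kwargs": {"steps": [[0,0,0,0],[0,0,0,0],[0,0,0,0],[0,0,0,0],[0,0,0,0],[0,0,0,0]], "claw": 5, "grip_force": 35}}

```text
time: 13.2
position: [0.4157, 0.1666, 0.1782]
tool_rot: [0.0, 0.718, 0.696, 0.0]
contact_force: [-0.2, -0.4, 6.9]
opening: 0.0128
gripper_force: 34.8
```

{"fn": "send_rows", "kwargs": {"steps": [[0,0,-1,0],[-6,0,0,0],[-12,0,0,0],[-14,0,0,0],[-14,0,0,0],[-14,0,0,0],[-14,0,0,0],[-14,0,0,0],[-14,0,0,0],[-8,0,0,0]]}}

```text
time: 14.2
position: [0.4116, 0.0551, 0.1782]
tool_rot: [-0.0, 0.719, 0.695, 0.0]
contact_force: [-0.5, 1.0, 1.0]
opening: 0.0131
gripper_force: 34.2
```

{"fn": "send_rows", "kwargs": {"steps": [[0,0,0,0],[0,0,1,0],[0,0,0,0]]}}

```text
time: 14.5
position: [0.4119, 0.0557, 0.1781]
tool_rot: [0.001, 0.718, 0.696, -0.001]
contact_force: [-4.3, -5.5, 12.9]
opening: 0.0126
gripper_force: 35.6
```

{"fn": "send_rows", "kwargs": {"steps": [[0,0,-0.8,0],[0,0,0,0],[0,0,0,0],[0,0,0,0]], "claw": 45}}

```text
time: 14.9
position: [0.4116, 0.0567, 0.1777]
tool_rot: [-0.0, 0.718, 0.696, -0.0]
contact_force: [-0.4, 0.2, 0.0]
opening: 0.0452
gripper_force: 0.0
```

{"fn": "send_rows", "kwargs": {"steps": [[0,0,-30,0],[0,0,-40,0],[25,0,-30,0],[30,0,0,0],[0,0,0,0],[0,0,0,0]]}}

```text
time: 15.5
position: [0.4131, 0.1118, 0.2777]
tool_rot: [-0.0, 0.718, 0.697, -0.0]
contact_force: [0.1, 0.3, 0.4]
opening: 0.045
gripper_force: 0.0
```

```bash
cat > bar.py <<'E'
from h import *
import pickle,sys
s=snap("wrist");pickle.dump(s,open(sys.argv[1]+".pkl","wb"));cv2.imwrite("pics/"+sys.argv[1]+".png",s["image"])
o=s["obs"];print(o["position"].round(4),tool_yaw(o).round(4))
h=cv2.cvtColor(s["image"],cv2.COLOR_BGR2HSV);m=cv2.inRange(h,(0,110,50),(8,255,255))|cv2.inRange(h,(172,110,50),(180,255,255))
for c in cv2.findContours(m,0,1)[0]:
    if cv2.contourArea(c)<80: continue
    print("red",cv2.contourArea(c),cv2.minAreaRect(c))
    w=np.array([onz(s,u,v,.014)[:2] for u,v in c.reshape(-1,2)],np.float32)*1000
    (cx,cy),sz,a=cv2.minAreaRect(w);print(" world mm",cx,cy,sz,a,"bbox",w.min(0),w.max(0))
E
python3 bar.py w6
```

```text
[0.4131 0.1118 0.2777] 1.5412
red 585.5 ((250.0, 174.5), (37.0, 16.0), 90.0)
 world mm 413.3160095214844 130.99624633789062 (30.523801803588867, 13.0609130859375) 88.27045440673828 bbox [406.3536   115.593346] [420.07928 146.39464]
```

The handle measures 30.5 x 13 mm, centred at (413.3, 131.0) with yaw 1.541, which matches the given size. Now I check the block position numerically from the earlier jig views.

```bash
python3 - <<'E'
from h import *
import h, pickle
O2=O+RJ@np.array([-.0001,.0015]);h.TH=.981;h.O=O2;c,s_=np.cos(.981),np.sin(.981);h.RJ=np.array([[c,-s_],[s_,c]])
print("O",O2)
for n in("w_jig","w4","w3","w2"):
    s=pickle.load(open(n+".pkl","rb"));print(n,"tcp",h.J(s["obs"]["position"]))
    hs=cv2.cvtColor(s["image"],cv2.COLOR_BGR2HSV);m=cv2.inRange(hs,(98,130,50),(111,255,255))
    m=cv2.morphologyEx(m,cv2.MORPH_CLOSE,np.ones((5,5)))
    cs=[c for c in cv2.findContours(m,0,1)[0] if cv2.contourArea(c)>200]
    if not cs: print("none");continue
    ct=max(cs,key=cv2.contourArea).reshape(-1,2);print(" area",cv2.contourArea(ct),ct.min(0),ct.max(0))
    for z in(.031,.008):
        j=np.array([h.J(onz(s,u,v,z)) for u,v in ct])
        for nm,ax,lo in(("x-",0,-1),("x+",0,1),("y-",1,-1),("y+",1,1)):
            e=np.percentile(j[:,ax]*lo,97)*lo;mid=np.median(j[:,1-ax]);k=(abs(j[:,ax]-e)<3)&(abs(j[:,1-ax]-mid)<14)
            if k.sum()>6:
                p=np.polyfit(j[k,1-ax]-mid,j[k,ax],1);print("  z",z,nm,p[1].round(1),"slope",p[0].round(3),k.sum())
    mm=cv2.inRange(hs,(15,140,90),(32,255,255))
    for c in cv2.findContours(mm,0,1)[0]:
        if 60<cv2.contourArea(c)<1500:
            (u,v),r=cv2.minEnclosingCircle(c);q=h.J(onz(s,u,v,.026))
            if abs(q[0]-32)<10 and abs(q[1]+54)<10:print("  peg",q)
E
```

```text
O [ 0.59470499 -0.22473648]
w_jig tcp [-48.5  15.2]
 area 1820.5 [149 182] [191 234]
  z 0.031 x- -73.9 slope 0.01 34
  z 0.031 x+ -30.7 slope -0.01 34
  z 0.031 y- 64.4 slope -0.006 34
  z 0.031 y+ 93.9 slope 0.05 34
  z 0.008 x- -84.1 slope 0.036 29
  z 0.008 x+ -36.3 slope -0.011 31
  z 0.008 y- 69.6 slope -0.002 30
  z 0.008 y+ 102.2 slope 0.058 23
  peg [ 31.7 -53.3]
w4 tcp [-55.7  12.5]
 area 1928.0 [143 174] [186 228]
  z 0.031 x- -74.2 slope -0.023 35
  z 0.031 x+ -30.8 slope -0.005 37
  z 0.031 y- 64.2 slope -0.004 37
  z 0.031 y+ 93.9 slope 0.011 36
  z 0.008 x- -83.9 slope -0.001 30
  z 0.008 x+ -35.6 slope -0.032 32
  z 0.008 y- 69.7 slope 0.004 33
  z 0.008 y+ 102.4 slope 0.038 26
  peg [ 31.5 -53.2]
w3 tcp [28.  53.7]
none
w2 tcp [-50.7  28. ]
 area 3970.5 [115 210] [188 289]
  z 0.031 x- -58.4 slope -0.574 7
  z 0.031 x+ -24.5 slope -0.059 49
  z 0.031 y- 60.7 slope -0.036 36
  z 0.031 y+ 94.4 slope 0.07 49
  z 0.008 x+ -32.7 slope -0.059 43
  z 0.008 y- 66.6 slope -0.019 27
  z 0.008 y+ 106.9 slope 0.077 35
  peg [ 31.  -50.4]
```

{"fn": "send_rows", "kwargs": {"steps": [[19,0,0,0],[0,0,30,0],[0,0,30,0],[0,0,28,0],[0,0,8,0],[0,0,2.5,0],[0,0,0,0],[0,0,0,0]]}}

```text
time: 16.35
position: [0.415, 0.1303, 0.1806]
tool_rot: [0.001, 0.718, 0.696, 0.001]
contact_force: [0.5, 0.0, -0.5]
opening: 0.0448
gripper_force: 0.0
```

{"fn": "send_rows", "kwargs": {"steps": [[0,0,0,0],[0,0,0,0],[0,0,0,0],[0,0,0,0],[0,0,0,0],[0,0,0,0]], "claw": 5, "grip_force": 60}}

```text
time: 16.95
position: [0.4147, 0.1305, 0.1806]
tool_rot: [0.001, 0.718, 0.696, 0.001]
contact_force: [-0.1, -0.3, 5.3]
opening: 0.0118
gripper_force: 59.8
```

{"fn": "send_rows", "kwargs": {"steps": [[0,0,-10,0],[0,0,-25,0],[0,0,-25,0],[-38,-1,0,0],[-38,-1,0,0],[-38,-1,0,0],[-38,-1,0,0],[-38,-1,0,0],[-40,-2,0,0],[0,0,0,0]]}}

```text
time: 17.95
position: [0.4002, -0.1031, 0.2408]
tool_rot: [0.002, 0.72, 0.694, 0.0]
contact_force: [-0.1, 0.0, 0.1]
opening: 0.0119
gripper_force: 59.1
```

{"fn": "send_rows", "kwargs": {"steps": [[0,0,0,-7.2],[0,0,0,-7.2],[0,0,0,-7.2],[0,0,0,-7.2],[0,0,0,-7.2],[0,0,0,-7.2],[0,0,0,-7.2],[0,0,0,-7.5],[0,0,0,0],[0,0,0,0]]}}

```text
time: 18.95
position: [0.3998, -0.0987, 0.2397]
tool_rot: [0.0, 0.293, 0.956, 0.0]
contact_force: [-0.7, -0.3, -0.6]
opening: 0.0117
gripper_force: 59.1
```

```bash
sed -i 's/^TH,O=.*/TH,O=0.981,np.array([.5947,-.2247]);RJ=np.array([[np.cos(TH),-np.sin(TH)],[np.sin(TH),np.cos(TH)]])/' h.py
cat > pos.py <<'E'
from h import *
o=observe();y=tool_yaw(o);p=o["position"];R=Ro.from_quat(np.array(o["tool_rot"])[[1,2,3,0]]).as_matrix()
j=J(p);print("tcp jig",j,"z",p[2].round(4),"dyaw deg",np.degrees(y-TH-np.pi/2).round(2),"toolz",R[:,2].round(4))
g=np.array([-52.6,198.5])-j;w=RJ@g
print("to pre tool x,y mm:",(w@[np.cos(y),np.sin(y)]).round(1),(w@[np.sin(y),-np.cos(y)]).round(1),"force",o["contact_force"].round(1),o["moment"].round(2),o["opening"])
E
python3 pos.py
```

```text
tcp jig [ -3.7 232.1] z 0.2397 dyaw deg -0.23 toolz [ 1.e-04  1.e-04 -1.e+00]
to pre tool x,y mm: -33.8 -48.8 force [-0.7 -0.3 -0.6] [ 0.05  0.03 -0.02] 0.011685555901389814
```

{"fn": "send_rows", "kwargs": {"steps": [[-17,-24.5,0,0],[-17,-24.5,0,-0.2],[0,0,20,0],[0,0,20,0],[0,0,9.5,0],[0,0,0,0],[0,0,0,0],[0,0,0,0]]}}

```text
time: 19.75
position: [0.4013, -0.159, 0.1909]
tool_rot: [0.001, 0.29, 0.957, -0.0]
contact_force: [0.3, -0.4, -0.6]
opening: 0.0118
gripper_force: 59.1
```

```bash
python3 pos.py; python3 - <<'E'
from h import *
import pickle
T=snap("top");W=snap("wrist");pickle.dump((T,W),open("pre.pkl","wb"))
L=np.zeros((600,800,3),np.uint8);L[:400,:400]=cv2.resize(T["image"][165:265,270:370],(400,400),interpolation=3)
S=snap("scene");L[:400,400:]=cv2.resize(S["image"][195:275,230:310],(400,400),interpolation=3);L[400:,:267]=cv2.resize(W["image"],(267,200));cv2.imwrite("pics/pre.png",L)
E
```

```text
tcp jig [-53.  197.3] z 0.1909 dyaw deg 0.08 toolz [ 0.0016 -0.001  -1.    ]
to pre tool x,y mm: 1.2 0.4 force [ 0.3 -0.4 -0.6] [0.02 0.   0.01] 0.011819512986532275
```

View pics/pre.png

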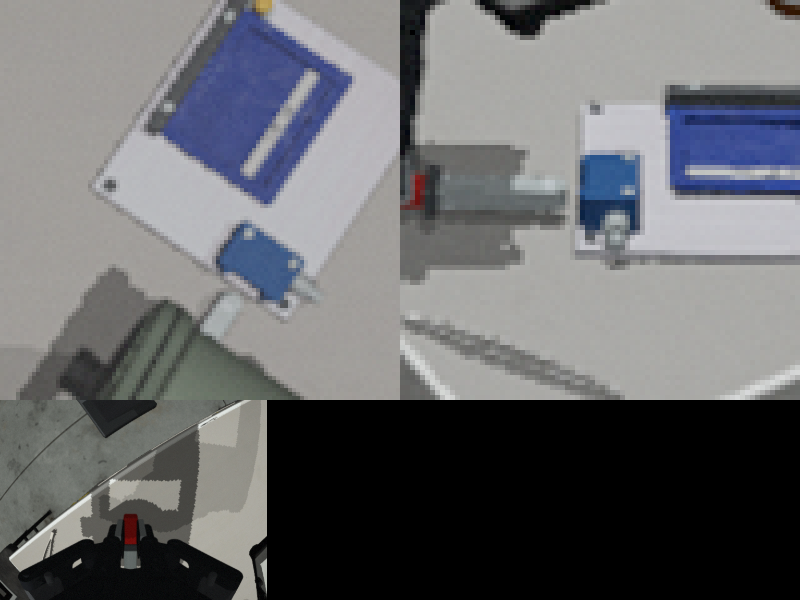

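The bar is level and aimed at the block mouth (nose near (237,296), mouth about (250,282) in the top crop). The tray is still flush. I'm inserting now.

{"fn": "send_rows", "kwargs": {"steps": [[0,0,1,0],[-4,0,0,0],[-4,0,0,0],[-4,0,0,0],[-4,0,0,0],[-2,0,0,0],[0,0,0,0]]}}

```text
time: 20.6
position: [0.4161, -0.1691, 0.189]
tool_rot: [0.0, 0.29, 0.957, -0.0]
contact_force: [0.6, -1.2, -1.2]
opening: 0.0118
gripper_force: 59.1
```

```bash
python3 pos.py
```

```text
tcp jig [-53.2 179.4] z 0.189 dyaw deg 0.07 toolz [ 3.e-04 -2.e-04 -1.e+00]
to pre tool x,y mm: 19.1 0.6 force [ 0.6 -1.2 -1.2] [-0.01  0.06  0.03] 0.011842258501303979
```

{"fn": "send_rows", "kwargs": {"steps": [[-3,0,0,0],[-3,0,0,0],[-3,0,0,0],[-3,0,0,0],[-3,0,0,0],[0,0,0,0]]}}

```text
time: 21.2
position: [0.4274, -0.1765, 0.1883]
tool_rot: [-0.002, 0.29, 0.957, 0.001]
contact_force: [-2.5, 3.6, 0.4]
opening: 0.0118
gripper_force: 59.4
```

```bash
python3 pos.py
```

```text
tcp jig [-53.  165.8] z 0.1883 dyaw deg 0.09 toolz [-0.0034  0.0025 -1.    ]
to pre tool x,y mm: 32.7 0.5 force [-2.5  3.6  0.4] [0.5  0.5  0.14] 0.011773806243622714
```

{"fn": "send_rows", "kwargs": {"steps": [[-4,0,0,0],[-4,0,0,0],[-4,0,0,0],[-4,0,0,0],[-4,0,0,0],[0,0,0,0]]}}

```text
time: 21.8
position: [0.4439, -0.1874, 0.1883]
tool_rot: [-0.002, 0.29, 0.957, 0.001]
contact_force: [-4.2, 4.0, 2.4]
opening: 0.0117
gripper_force: 59.5
```

{"fn": "send_rows", "kwargs": {"steps": [[-4,0,0,0],[-4,0,0,0],[-4,0,0,0],[-4,0,0,0],[-4,0,0,0],[0,0,0,0]]}}

```text
time: 22.4
position: [0.4596, -0.1979, 0.1883]
tool_rot: [-0.004, 0.29, 0.957, 0.001]
contact_force: [-6.8, 5.2, 6.9]
opening: 0.0118
gripper_force: 60.1
```

```bash
python3 pos.py
```

```text
tcp jig [-52.8 127.2] z 0.1883 dyaw deg 0.09 toolz [-0.0074  0.0051 -1.    ]
to pre tool x,y mm: 71.3 0.3 force [-6.8  5.2  6.9] [ 0.95  1.16 -0.  ] 0.01181796611623686
```

{"fn": "send_rows", "kwargs": {"steps": [[-3,0,-0.5,0],[-3,0,0,0],[-1,0,0,0],[0,0,0,0]]}}

```text
time: 22.8
position: [0.4655, -0.2018, 0.1886]
tool_rot: [-0.004, 0.29, 0.957, 0.001]
contact_force: [-7.6, 6.2, 5.2]
opening: 0.0122
gripper_force: 59.9
```

{"fn": "send_rows", "kwargs": {"steps": [[-1,0,0,0],[-1,0,0,0],[0,0,0,0]]}}

```text
time: 23.1
position: [0.4663, -0.2023, 0.1884]
tool_rot: [-0.006, 0.29, 0.957, 0.002]
contact_force: [-9.9, 8.0, 9.8]
opening: 0.0122
gripper_force: 60.4
```

```bash
python3 pos.py
```

```text
tcp jig [-52.8 119.2] z 0.1884 dyaw deg 0.1 toolz [-0.0101  0.0069 -0.9999]
to pre tool x,y mm: 79.3 0.3 force [-9.9  8.   9.8] [1.25 1.6  0.03] 0.01215656996269653
```

{"fn": "send_rows", "kwargs": {"steps": [[-1,0,0,0],[-1,0,0,0],[0,0,0,0]]}}

```text
time: 23.4
position: [0.467, -0.2027, 0.1883]
tool_rot: [-0.008, 0.29, 0.957, 0.002]
contact_force: [-14.6, 9.5, 14.9]
opening: 0.0118
gripper_force: 61.0
```

```bash
python3 pos.py
```

```text
tcp jig [-52.7 118.3] z 0.1883 dyaw deg 0.11 toolz [-0.0138  0.0091 -0.9999]
to pre tool x,y mm: 80.2 0.3 force [-14.6   9.5  14.9] [1.62 2.24 0.  ] 0.011790000827448906
```

{"fn": "send_rows", "kwargs": {"steps": [[-1,0,-0.5,0],[-1,0,-0.5,0],[-1,0,0,0],[0,0,0,0]]}}

```text
time: 23.8
position: [0.468, -0.2033, 0.1883]
tool_rot: [-0.011, 0.29, 0.957, 0.003]
contact_force: [-17.8, 12.0, 15.7]
opening: 0.0118
gripper_force: 61.1
```

```bash
python3 pos.py
```

```text
tcp jig [-52.7 117.2] z 0.1883 dyaw deg 0.12 toolz [-0.0191  0.0125 -0.9997]
to pre tool x,y mm: 81.3 0.3 force [-17.8  12.   15.7] [ 1.94  2.88 -0.02] 0.011837678239342442
```

{"fn": "send_rows", "kwargs": {"steps": [[1,0,0,0],[1,0,0,0],[0,0,0,0]]}}

```text
time: 24.1
position: [0.4673, -0.2029, 0.1885]
tool_rot: [-0.009, 0.29, 0.957, 0.003]
contact_force: [-13.9, 10.3, 10.2]
opening: 0.0118
gripper_force: 60.4
```

{"fn": "send_rows", "kwargs": {"steps": [[0,0,0,0],[0,0,0,0],[0,0,0,0],[0,0,0,0],[0,0,-30,0],[0,0,-40,0],[20,0,-30,0],[0,0,0,0],[0,0,0,0]], "claw": 45}}

```text
time: 25.0
position: [0.4554, -0.1954, 0.2918]
tool_rot: [0.002, 0.29, 0.957, -0.001]
contact_force: [0.2, -0.6, -0.1]
opening: 0.0453
gripper_force: 0.0
```

```bash
python3 pos.py; python3 bar.py w8; python3 - <<'E'
from h import *
import pickle
s=pickle.load(open("w8.pkl","rb"));hs=cv2.cvtColor(s["image"],cv2.COLOR_BGR2HSV);m=cv2.inRange(hs,(0,110,50),(8,255,255))|cv2.inRange(hs,(172,110,50),(180,255,255))
c=max(cv2.findContours(m,0,1)[0],key=cv2.contourArea).reshape(-1,2)
j=np.array([J(onz(s,u,v,.022)) for u,v in c]);print("handle jig",j.min(0),j.max(0),cv2.minAreaRect(j.astype(np.float32)))
E
```

```text
tcp jig [-53.1 132.1] z 0.2918 dyaw deg 0.08 toolz [ 0.0034 -0.0023 -1.    ]
to pre tool x,y mm: 66.4 0.6 force [ 0.2 -0.6 -0.1] [ 0.04 -0.   -0.02] 0.04532987823395797
[ 0.4554 -0.1954  0.2918] 2.5531
red 523.5 ((250.0, 204.5), (35.0, 16.0), 90.0)
 world mm 466.27789306640625 -201.53439331054688 (14.275277137756348, 32.42631530761719) 56.24775695800781 bbox [ 449.91885 -215.76175] [ 483.23145 -187.29605]
handle jig [-59.1 106.6] [-45.3 138. ] ((-52.19999694824219, 122.30000305175781), (31.400001525878906, 13.799999237060547), 90.0)
```

{"fn": "send_rows", "kwargs": {"steps": [[-35,0,0,0],[-35,0,0,0],[-34,0,0,0],[0,0,30,0],[0,0,30,0],[0,0,0,0],[0,0,0,0]]}}

```text
time: 25.75
position: [0.5407, -0.2524, 0.2284]
tool_rot: [-0.002, 0.29, 0.957, 0.001]
contact_force: [-0.3, 0.6, -0.1]
opening: 0.0447
gripper_force: 0.0
```

```bash
python3 pos.py; python3 - <<'E'
from h import *
import pickle
s=snap("wrist");pickle.dump(s,open("w9.pkl","wb"))
L=np.zeros((600,800,3),np.uint8)
L[:600,:600]=cv2.resize(s["image"][40:190,180:330],(600,600),interpolation=3)
L[:150,600:]=cv2.resize(s["image"],(200,150));cv2.imwrite("pics/w9.png",L)
for n,p in(("mouth",(-53,96)),("collar back",(-53,104))):
    pass
E
```

```text
tcp jig [-53.   29.4] z 0.2284 dyaw deg 0.07 toolz [-0.0036  0.0023 -1.    ]
to pre tool x,y mm: 169.1 0.6 force [-0.3  0.6 -0.1] [-0.01 -0.03 -0.02] 0.04472345362939013
```

View pics/w9.png

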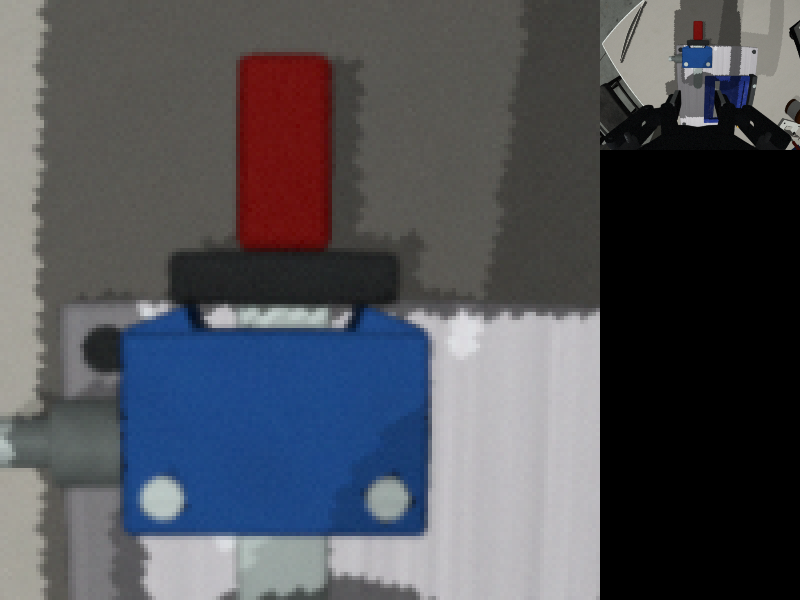

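The collar (row 303) abuts the block's flare cheeks (tips at about row 305) and the stem comes out past the block. Last, I check the tray numerically and move clear.

{"fn": "send_rows", "kwargs": {"steps": [[-15,2,-47,0],[0,0,0,8.5],[0,0,0,8.5],[0,0,0,8.5],[0,0,0,8.5],[0,0,0,8.5],[0,0,0,8.5],[0,0,0,8.5],[0,0,0,8.5],[0,0,0,8.5]], "claw": 0}}

```text
time: 26.8
position: [0.5555, -0.2597, 0.28]
tool_rot: [0.002, 0.822, 0.57, 0.001]
contact_force: [-1.1, -0.0, 0.8]
opening: 0.0002
gripper_force: 0.0
```

{"fn": "send_rows", "kwargs": {"steps": [[0,0,0,8.5],[0,0,0,5.0],[0,0,0,0],[0,0,0,0]]}}

```text
time: 27.2
position: [0.5553, -0.2596, 0.2791]
tool_rot: [0.001, 0.881, 0.473, 0.001]
contact_force: [-0.1, -0.9, 0.2]
opening: -0.0
gripper_force: 0.0
```

```bash
python3 trq.py w10; python3 - <<'E'
from h import *
import pickle
s=pickle.load(open("w9.pkl","rb"))
f=lambda x,y:(180+x/4,40+y/4)
for n,x,y,z in[("collar front",284,303,.022),("collar back",284,252,.022),("handle end",284,53,.022),("roof edge",284,332,.031),("cheek tip L",190,306,.031),("block back",284,534,.031),("stem L",240,320,.022),("stem R",328,320,.022),("chan L",122,430,.031),("chan R",429,430,.031)]:print(n,J(onz(s,*f(x,y),z)))
E
```

```text
[-50.9  13.3] [[327, 88], [323, 184], [209, 184], [208, 85]] 11805.0
+x edge at 39.85 slope -0.0002 97 rms 0.29
-x edge at -39.78 slope 0.0145 93 rms 0.21
+y edge at 47.25 slope -0.0027 80 rms 0.27
-y edge at -47.45 slope -0.0069 79 rms 0.26
orange 337.9230651855469 97.34615325927734 7.267714500427246 [ 31.6 -53.2]
collar front [-51.5  97.5]
collar back [-51.6 105. ]
handle end [-51.6 135. ]
roof edge [-51.6  93.5]
cheek tip L [-64.7  97.3]
block back [-51.5  64.5]
stem L [-58.   94.9]
stem R [-45.1  95. ]
chan L [-74.6  79.8]
chan R [-31.   79.8]
```

The tray is square: edges at ±39.8 in x and ±47.4 in y, residual slopes around 0.01 or less. The collar is within about 0.5 mm of the mouth. I'll press lightly on the handle end with closed fingers to confirm it is fully home.

{"fn": "send_rows", "kwargs": {"steps": [[-1,-36,0,0],[-1,-36,0,0],[0,-36,0,0],[0,-34,0,0],[0,0,40,0],[0,0,40,0],[0,0,14,0],[0,0,0,0],[0,4,0,0],[0,4,0,0]]}}

```text
time: 28.25
position: [0.4428, -0.1869, 0.1846]
tool_rot: [-0.0, 0.882, 0.472, -0.0]
contact_force: [-7.0, 5.2, 2.0]
opening: 0.0004
gripper_force: 3.8
```

{"fn": "send_rows", "kwargs": {"steps": [[0,2,0,0],[0,2,0,0],[0,1,0,0],[0,0,0,0]]}}

```text
time: 28.65
position: [0.4442, -0.1877, 0.1832]
tool_rot: [-0.005, 0.882, 0.472, -0.003]
contact_force: [-9.1, 5.3, 4.0]
opening: -0.0001
gripper_force: 6.2
```

```bash
python3 pos.py
```

```text
tcp jig [-53.  145.7] z 0.1832 dyaw deg -89.88 toolz [-0.0092  0.0058 -0.9999]
to pre tool x,y mm: 0.5 -52.8 force [-9.1  5.3  4. ] [0.88 1.48 0.03] -0.00013167531034671481
```

{"fn": "send_rows", "kwargs": {"steps": [[0,1,0,0],[0,1,0,0],[0,1,0,0],[0,0,0,0]]}}

```text
time: 29.05
position: [0.4451, -0.1883, 0.1822]
tool_rot: [-0.007, 0.882, 0.472, -0.004]
contact_force: [-13.0, 7.5, 6.2]
opening: 0.0004
gripper_force: 8.2
```

```bash
python3 pos.py
```

```text
tcp jig [-53.  144.6] z 0.1822 dyaw deg -89.87 toolz [-0.0144  0.0091 -0.9999]
to pre tool x,y mm: 0.5 -53.9 force [-13.    7.5   6.2] [1.25 2.13 0.01] 0.0004371421353966974
```

{"fn": "send_rows", "kwargs": {"steps": [[0,-5,0,0],[0,-8,0,0],[0,0,-30,0],[0,0,-40,0],[0,0,-40,0],[0,0,0,0],[0,0,0,0]]}}

```text
time: 29.75
position: [0.4392, -0.1845, 0.2961]
tool_rot: [0.003, 0.882, 0.472, 0.002]
contact_force: [-0.3, -0.6, -0.4]
opening: -0.0
gripper_force: 0.0
```

```bash
python3 pos.py; python3 -c "
from plant import hand_in
print(hand_in())"
```

```text
tcp jig [-53.1 151.6] z 0.2961 dyaw deg -89.92 toolz [ 0.0056 -0.0037 -1.    ]
to pre tool x,y mm: 0.6 -46.9 force [-0.3 -0.6 -0.4] [-0.02  0.05  0.01] -4.4866590345810336e-05
the job is handed in; nothing more can be done
None
```

Job handed in at about 30 s: the tray measured square against the fence and peg, the bar is through the guide past the plunger with its collar stopped against the block (no movement under a 15 N push), and the arm is clear; `hand_in()` returned no verdict.

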